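Click the detachable handle onto the saucepan

TASK

Pick up the detachable handle lying on the table and slide its open square end straight onto the saucepan's stub, gently and without ramming it, until the sprung button pops up through the slot in the handle. Then let go, leaving the handle locked on, and leave the other kitchen things where they are.

Things in the scene. Friction and masses are not known exactly. Their poses are not given: they have to be found in the camera images.
- pan: White electric cooking ring (housing 200 x 200 mm, top 58 mm above the table) with a bare aluminium saucepan (radius 75 mm, rim 129 mm above the table) and the steel stub for the handle; all of it fixed in place, the pan and ring do not move. Origin: on the table below the pan's axis. Its -x axis points from the pan out along the stub, z is up.
- stub (a point): Outermost place of the stub's shoulder, the flat 36 x 36 mm face that stops the handle: 134 mm out from the pan's axis, 112 mm above the table; axes as pan. The real stub with shoulder and button is clamped rigidly 0 to 24 mm nearer the pan (+x) and up to 2.5 mm aside (y) of this reading (height and direction true): find it by touch or sight. Pressing the shoulder over 20 N harms it.
- stub_tip (a point): Outermost place of the stub's tip (same hidden offset as stub), axes as pan. The steel stub runs level 40 mm out from the shoulder along -x: 18 x 18 mm square, its last 9 mm a round cone narrowing to 8 mm diameter.
- button (a joint): Brass sprung button on top of the stub, 8 mm wide; value: m pressed down, 0 = up, to 0.0075. A wedge 7 mm high: ramp starts 27 mm, peak 15 to 12 mm out from the shoulder, upright back. The sliding handle pushes it down (spring 2 to 4 N, about 2 to 6 N of push); it reads about 0.005 to 0.007 while covered, and pops up to 0 when the mouth is under 2.5 mm from the shoulder.
- handle_grip (a point): Point to grip the handle: on its axis, 92 mm behind the mouth, at the front of the wooden grip, near the centre of mass. Handle 165 mm long, 27 x 27 mm, 0.13 to 0.25 kg; lies with its axis 13.5 mm above the table. A steel square tube 75 mm long (inside 20 mm, clear throughout), then a 90 mm dark wood grip. x: along the handle to the open mouth, z up; slot in the top face.
- handle_mouth (a point): Centre of the handle's open mouth at the end of the steel tube, on the axis; axes as handle_grip. The slot in the tube's top wall is 12 mm wide and runs from 9.5 to 26.5 mm behind the mouth. The tube has 1 mm of play all round on the stub, so a fitted handle sags a little when let go.
- handle: The handle as a whole; origin at the centre of its underside, 82.5 mm behind the mouth, axes as handle_grip.
- small_bowl: Bystander: small white bowl, 80 mm across, 30 mm high, beside the wooden grip of the handle; origin under its centre.
- spice_jar: Bystander: small amber jar, 36 mm across, 50 mm high, behind the handle's wooden end; origin under its centre.
- mug: Bystander: blue mug, 80 mm across, 90 mm high; origin under its centre.
- tin: Bystander: food tin, 72 mm across, 100 mm high; origin under its centre.
- bottle: Bystander: green glass bottle, 64 mm across, 140 mm high; origin under its centre.
- pan_lid: Bystander: aluminium pan lid, 156 mm across, 34 mm high; origin under its centre.
- spoon: Bystander: spoon with a wooden handle lying on the table; origin under its middle.
There are look-alikes about, which are no part of the job. Leave any green or turquoise look-alike of the handle alone.

How it is judged:
By the outcome, as a careful person would: the job done as asked, in the order asked, and still so for the second after the job is handed in, with the robot touching nothing.
It also fails if it takes over 64 s, if anything falls off the work surface, if the arm or the gripper's body presses on something with over 40 N, if the wrist force passes 120 N, or if a joint passes its speed limit or range.

ROBOT

A 7-joint arm with a two-finger parallel gripper is mounted at the origin on the work surface. World frame = base frame: x ahead of the robot, y to its left, z up, the work surface at z = 0. Lengths are in m, angles in rad, forces in N, time in s.
With the tool pointing down it reaches from about 0.425 to 0.875 m from the base axis. Payload 8.4 kg.
Tool frame: the origin (TCP) lies between the finger pads; the fingertips stand 8 mm ahead of it and the grasp point (between the pads) lies 11 mm behind it; y points along the fingers, z is the direction in which the jaws open and shut, and the axes are right-handed (so a half turn about y gives the same grasp; the last joint's range is limited). The gripper opens to 85 mm and grips with 20 to 120 N. Pads are 22 mm wide; open, the fingers measure 114 mm over their backs; the gripper's body (76 mm by 85 mm) begins 54 mm behind the grasp point. The pads swing forward as they close: fully open they stand 13 mm farther back than shut.
Start: joints at [-0.099, 0.333, 0.04, 1.465, -0.013, 1.343, -0.059], TCP at [0.65, -0, 0.2] pointing down, gripper open.
Joint ranges: [-2.58, 2.58], [-0.38, 2.09], [-1.3, 1.39], [0.25, 2.4], [-1.5, 4.64], [0.08, 2.09], [-2.65, 2.65]. Speed limits (rad/s): [2.22, 2.22, 2.79, 2.79, 3.14, 3.14, 3.14].

INTERFACE

Orientations are given as a unit quaternion [w, x, y, z].
In Python, from workcell import bot, imaging, workorder, nets gives the robot as it stands.
- The arm moves only by the tool carry_out, never from a script. Its argument "steps" is one flat list of numbers, 7 for each row, row after row: the shift along the tool's x, y, z in units of 60 mm (1.0 is 60 mm), then the turn, a rotation vector about the tool's x, y, z in rad, then the closure, from -1 (fully open) to 1 (shut). In form: [tx, ty, tz, rx, ry, rz, gripper, tx, ty, tz, rx, ry, rz, gripper, ...]. A call has 1 to 8 rows; each row shifts and turns the commanded pose from where the row before left it, along the tool's axes as they then stand; what a row does not reach is not made up. A row lasts 1/8 s, in which the tool goes at most 62.5 mm and 10.7 degrees, less where a joint would pass 70% of its speed; a pose out of reach is approached as far as the arm can. A call is refused whole if a number of a shift passes 1 or a number of a turn 0.188, either way. A call with a gripper value outside its range is refused whole. The fingers move at their own pace and stop on an object; "grip_force" is the grip in N (left out, the last holds). Time passes only in rows, so rows that do not move let the fingers close. It gives the time, the measured TCP pose, the force and the opening at its end, in the units of the state.
- bot.read_state(): the state, without advancing time (a new reading comes with each control period).
- imaging.grab_frame(name): name is "scene" or "side" or "wrist"; returns (picture, depth): 480x640x3 uint8, red, green, blue; 480x640 float32, m along the optical axis (not along the pixel's ray), 0 where there is no reading.
- imaging.camera_info(name): a dict with "camera_matrix" (3x3 intrinsics, pixels), "k1" (the pictures are not rectified: a ray, as slopes to the right and down, at radius r is drawn at 1 + k1 r^2 times it, then the intrinsics apply), "R" (3x3) and "t" (3): a world point X has camera coordinates R X + t. Camera axes: x right, y down, z forward; pixel columns grow to the right and rows downward; lengths in m; the calibration is good to about 2 mm. A picture is of the moment at which its call begins: read the wrist's pose just before it. camera_info takes no time and is no camera call; for the wrist camera it gives the pose at the moment of the call.
- workorder.hand_in(): hands the job in, once; it reports no verdict.
Trained networks look in the newest picture that a camera, given by its name, has taken for a name from the list of things; names that differ only in an ending like _2 or _b are one class to them, and where a whole thing is asked for, a point or a joint stands for the part that bears it (a point fixed in the world has none). Each returns a list of dicts, best first, with "score" (0 to 1); they miss things now and then, are a little off and sometimes report something else, mostly with a low value. They report only what shows in the picture. A call takes as long as a camera call. They do not tell look-alikes from the thing itself.
- nets.find_in(camera, target): "point" ([x, y, z] in m, in world coordinates, good to about 4 mm: the middle of the surface that is visible of it).
- nets.cut_out(camera, target): "pixels" (480x640 bool, what is visible of it).
- nets.pinpoint(camera, target): "point" ([x, y, z] in m, in world coordinates, good to about 4 mm: a listed point, or the origin of a listed thing).
The state is a dict: "time_s": time; "qpos": joint angles; "qvel": joint speeds; "joint_efforts": joint torques, N m; "tool_pos": TCP position; "tool_rot": TCP orientation; "ft_force": force on the tool from outside, world axes, zero at the start; "moment": the same for the moment, N m; "grip_width": finger opening in m.
Only numpy, scipy, OpenCV 4.12 (cv2) and the standard library are available. Lean on these libraries where they do the work, as an engineer would, in place of code of your own. Each camera call takes 0.05 s, during which the arm holds its last target. There are 200 camera calls.

## Working session

There is one attempt and no reset: what is moved stays moved. The work goes in short steps, Python scripts to look and compute and a tool call to move; the robot and the scene stay as the last step left them, time stands still between calls to the robot, and variables do not carry over. Pictures are saved under pics/ and viewed, about 8 in all and at most 12, crops included, and the job is handed in when it is done.

Besides the shell and the picture viewer there is one more tool, called after "Emit:" by a JSON object that holds its "fn" and its "kwargs", one argument or row to a line. carry_out: Moves the arm, as the interface text tells. Its arguments: {"type":"object","properties":{"steps":{"type":"array","items":{"type":"number"}},"grip_force":{"type":"number"}},"required":["steps"]}

```bash
mkdir -p pics; ls; cat > h.py <<'E'
import numpy as np, cv2
from workcell import bot, imaging, workorder, nets
from scipy.spatial.transform import Rotation as Rn
def Rq(q): return Rn.from_quat([q[1],q[2],q[3],q[0]])
def grab(c,save=None):
    info=imaging.camera_info(c); p,d=imaging.grab_frame(c)
    if save: cv2.imwrite('pics/'+save+'.png',p[:,:,::-1])
    return p,d,info
def world(info,u,v,z):
    K=np.array(info["camera_matrix"]);k=info["k1"]
    a=np.array([(u-K[0,2])/K[0,0],(v-K[1,2])/K[1,1]],float);b=a.copy()
    for _ in range(20): b=a/(1+k*(b@b))
    return np.array(info["R"]).T@(np.array([b[0]*z,b[1]*z,z])-np.array(info["t"]))
def pix(info,X):
    K=np.array(info["camera_matrix"]);c=np.array(info["R"])@X+np.array(info["t"]);b=c[:2]/c[2]
    b=b*(1+info["k1"]*(b@b)); return np.array([K[0,0]*b[0]+K[0,2],K[1,1]*b[1]+K[1,2]])
E
python3 - <<'E'
from h import *
s=bot.read_state();print(s)
for c in ("scene","side"):
    p,d,i=grab(c,c+"0"); print(c,np.round(-np.array(i["R"]).T@np.array(i["t"]),3))
    for t in ("handle_grip","handle_mouth","stub","stub_tip","pan"):
        for r in nets.pinpoint(c,t)[:4]: print(t,np.round(r["score"],2),np.round(r["point"],3),np.round(pix(i,np.array(r["point"]))))
a=cv2.imread('pics/scene0.png');b=cv2.imread('pics/side0.png')
E
```

```text
pics
{'time_s': 0.0, 'qpos': array([-0.09922894,  0.3339069 ,  0.03986918,  1.46629431, -0.01340333,
        1.34327539, -0.05852456]), 'qvel': array([ 0.00177107, -0.00133298, -0.00113402, -0.00028313, -0.00090072,
        0.00049904, -0.00039198]), 'joint_efforts': array([ 4.63630895e-04, -6.58554840e+01,  1.36586554e+00, -4.05554795e+01,
        1.68904377e-02,  1.27170872e-02, -1.99809978e-05]), 'tool_pos': array([ 6.49490064e-01, -9.56059596e-06,  1.98612547e-01]), 'tool_rot': array([-0.49956753,  0.50042738, -0.50037958,  0.49962486]), 'ft_force': array([-0.03424545,  0.36443375,  0.09768509]), 'moment': array([-0.01326523,  0.01829776,  0.07094433]), 'grip_width': 0.08546709340061504}
scene [ 1.125 -0.46   1.038]
handle_grip 0.91 [ 0.823 -0.034  0.012] [379. 347.]
handle_grip 0.83 [ 0.422 -0.088  0.013] [261. 245.]
handle_grip 0.76 [0.329 0.147 0.012] [312. 185.]
handle_grip 0.7 [ 0.238 -0.304  0.012] [153. 240.]
handle_mouth 0.82 [ 0.226 -0.212  0.012] [182. 221.]
handle_mouth 0.74 [ 0.767 -0.157  0.015] [321. 359.]
handle_mouth 0.74 [ 0.885 -0.102  0.013] [375. 386.]
handle_mouth 0.7 [ 0.462 -0.172  0.015] [241. 271.]
stub 0.76 [0.54  0.167 0.109] [369. 204.]
stub_tip 0.71 [ 0.683 -0.175  0.001] [292. 338.]
pan 0.8 [ 0.672  0.178 -0.004] [401. 262.]
side [ 0.295 -1.236  0.989]
handle_grip 0.93 [0.327 0.149 0.012] [229. 245.]
handle_grip 0.8 [ 0.675 -0.17   0.01 ] [380. 305.]
handle_grip 0.8 [ 0.231 -0.302  0.015] [200. 366.]
handle_grip 0.72 [ 0.42  -0.089  0.016] [273. 294.]
handle_mouth 0.92 [ 0.767 -0.157  0.014] [414. 296.]
handle_mouth 0.88 [ 0.881 -0.102  0.01 ] [448. 279.]
handle_mouth 0.79 [ 0.464 -0.175  0.016] [296. 315.]
handle_mouth 0.73 [ 0.23  -0.212  0.016] [198. 338.]
stub 0.79 [0.539 0.162 0.114] [303. 205.]
stub_tip 0.8 [0.498 0.165 0.11 ] [288. 206.]
pan 0.68 [0.674 0.18  0.003] [347. 230.]
```

View pics/scene0.png

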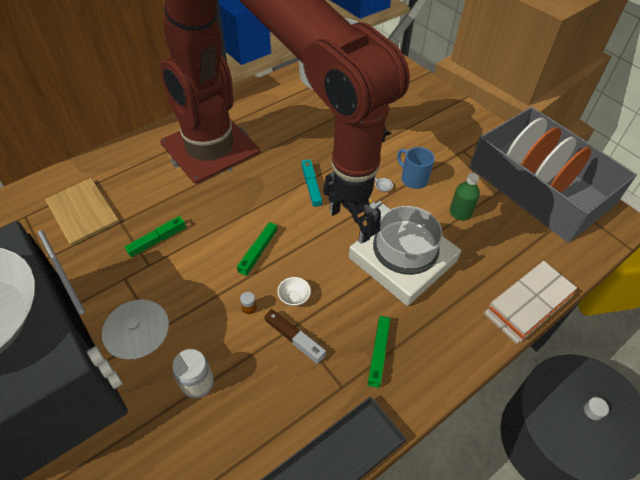

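View pics/side0.png

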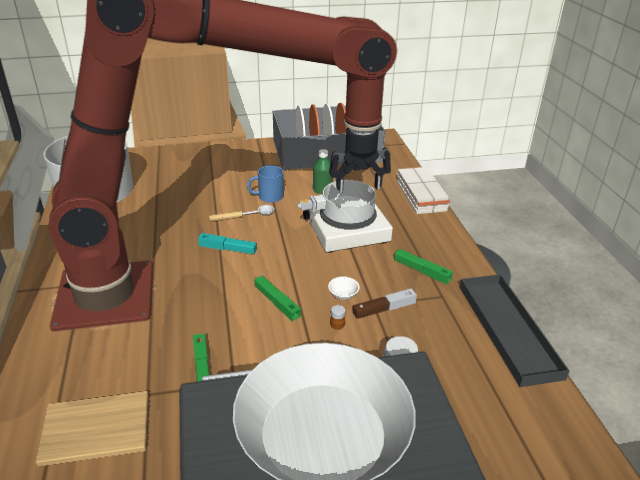

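Candidates for the handle: brown and steel one at scene (296,337); greens at (258,248), (155,236) and (380,350); turquoise at (312,183). By the description it is the brown/steel one (side view (385,303)), grip ≈ (0.675,-0.17), mouth ≈ (0.767,-0.157), with its mouth towards +x. The stub points back at the robot at about (0.54,0.165).

```bash
python3 - <<'E'
from h import *
s=bot.read_state();print(np.round(Rq(s["tool_rot"]).as_matrix(),3))
i=imaging.camera_info("wrist");print("wristcam",np.round(-np.array(i["R"]).T@np.array(i["t"]),3),np.round(np.array(i["R"])[2],3))
H,W=480,640
for c in ("scene","side"):
    p,d,i=grab(c)
    for t in ("small_bowl","spice_jar"):
        for r in nets.pinpoint(c,t)[:1]: print(c,t,np.round(r["point"],3),round(r["score"],2))
    # handle points from box around it
    ctr=pix(i,np.array([.69,-.165,.015])).astype(int)
    P=[];C=[]
    for v in range(ctr[1]-50,ctr[1]+50):
        for u in range(ctr[0]-60,ctr[0]+60):
            if d[v,u]>0: P.append(world(i,u,v,d[v,u]));C.append(p[v,u])
    P=np.array(P);m=(P[:,2]>.019)&(P[:,2]<.034)&(abs(P[:,0]-.69)<.1)&(abs(P[:,1]+.165)<.045)
    Q=P[m][:,:2]; 
    r=cv2.minAreaRect(Q.astype(np.float32)*1000);print(c,"handle rect",r,"n",m.sum(),"z",np.median(P[m][:,2]))
    w,V=np.linalg.eigh(np.cov(Q.T));v=V[:,1]*np.sign(V[0,1]);print("yaw",np.degrees(np.arctan2(v[1],v[0])),"mean",Q.mean(0))
    if c=="scene": cv2.imwrite("pics/crop.png",cv2.resize(p[ctr[1]-60:ctr[1]+50,ctr[0]-70:ctr[0]+70,::-1],None,fx=5,fy=5))
E
```

```text
[[-0. -0.  1.]
 [-1.  0. -0.]
 [-0. -1. -0.]]
wristcam [0.651 0.074 0.374] [ 0.    -0.284 -0.959]
scene small_bowl [ 0.597 -0.108 -0.003] 0.84
scene spice_jar [ 0.556 -0.211  0.   ] 0.52
scene handle rect ((677.9462280273438, -148.49392700195312), (169.0852813720703, 75.82332611083984), 11.754754066467285) n 859 z 0.026361710038787067
yaw 8.16376899139284 mean [ 0.68230734 -0.16986346]
side small_bowl [ 0.593 -0.107 -0.001] 0.89
side spice_jar [ 0.56  -0.209  0.001] 0.73
side handle rect ((679.5919189453125, -153.28671264648438), (170.96527099609375, 74.65213012695312), 11.5116605758667) n 655 z 0.027155766985978602
yaw 7.50955904795081 mean [ 0.67927144 -0.1734476 ]
```

View pics/crop.png

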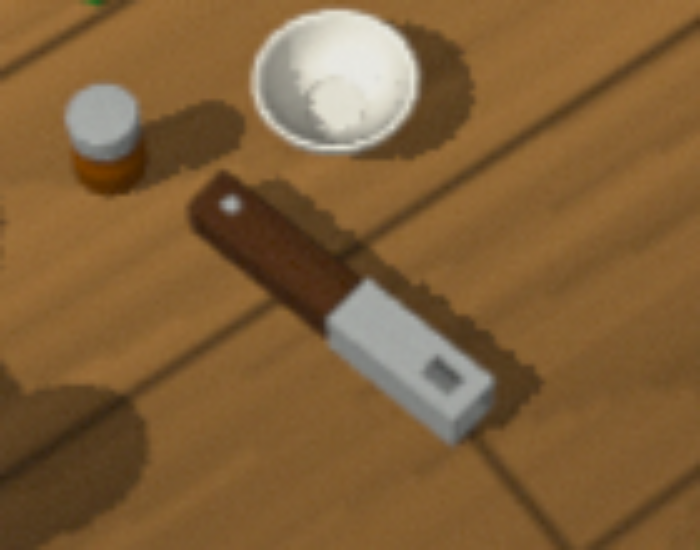

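The crop confirms it: dark wood grip, steel tube, slot up near the mouth at crop (443,375). The bowl and jar are clear of the fingers at the grip point. Moving above it.

Emit:
{"fn": "carry_out", "kwargs": {
  "steps": [0.95,0,0.2,0,0,0,-0.5,0.95,0,0.2,0,0,0,-0.5,0.95,0,0,0,0,0,-0.5,0,0,0,0,0.18,0,-0.5,0,0,0,0,0.18,0,-0.5,0,0,0,0,0.18,0,-0.5,0,0,0,0,0.18,0,-0.5,0,0,0,0,0.18,0,-0.5]
}}

```text
time_s: 1.9
tool_pos: [0.674, -0.171, 0.1995]
tool_rot: [0.231, -0.231, 0.668, -0.668]
ft_force: [-0.3, -0.4, 0.1]
grip_width: 0.0645
```

Emit:
{"fn": "carry_out", "kwargs": {
  "steps": [0,0,0,0,0.18,0,-0.5,0,0,0,0,0.18,0,-0.5,0,0,0,0,0.18,0,-0.5,0,0,0,0,0,0,-0.5,0,0,0,0,0,0,-0.5]
}}

```text
time_s: 2.52
tool_pos: [0.674, -0.1709, 0.1995]
tool_rot: [-0.048, 0.048, -0.705, 0.705]
ft_force: [0.1, 0.1, -0.2]
grip_width: 0.0642
```

```bash
python3 - <<'E'
from h import *
s=bot.read_state();print(s["time_s"],s["tool_pos"],np.round(Rq(s["tool_rot"]).as_matrix(),3),s["grip_width"])
p,d,i=grab("wrist","w1")
for t in ("handle_grip","handle_mouth","handle","small_bowl"):
    for r in nets.pinpoint("wrist",t)[:1]: print(t,np.round(r["point"],4),round(r["score"],2),pix(i,np.array(r["point"])))
v,u=np.nonzero(d>0)
P=np.array([world(i,a,b,d[b,a]) for a,b in zip(u[::3],v[::3])])
m=(P[:,2]>.022)&(P[:,2]<.032)&(abs(P[:,0]-.69)<.11)&(abs(P[:,1]+.17-(P[:,0]-.68)*.14)<.022)
Q=P[m][:,:2];w,V=np.linalg.eigh(np.cov(Q.T));a=V[:,1]*np.sign(V[0,1]);print("yaw",np.degrees(np.arctan2(a[1],a[0])),Q.mean(0),m.sum(),np.median(P[m][:,2]))
n=np.array([-a[1],a[0]]);print(np.percentile(Q@a,[.5,99.5]),np.percentile(Q@n,[1,99]))
lo,hi=np.percentile(Q@a,[.5,99.5]);c=np.percentile(Q@n,[1,99]).mean();print("mouth",a*hi+n*c,"grip",a*(hi-.092)+n*c)
E
```

```text
2.525 [ 0.67396546 -0.17093323  0.19948016] [[-0.991 -0.     0.135]
 [-0.135 -0.    -0.991]
 [ 0.    -1.    -0.   ]] 0.06417885241726577
handle_grip [ 0.677  -0.1766  0.0139] 0.94 [331.67944807 204.46363644]
handle_mouth [ 0.766  -0.152   0.0111] 0.87 [319.3648318  111.31726467]
handle [ 0.4229 -0.098   0.0015] 0.67 [242.32381957 389.51683046]
small_bowl [ 0.597  -0.1089  0.0013] 0.81 [261.88137179 263.77352488]
yaw 11.883449970619841 [ 0.68857501 -0.16877787] 1401 0.02689913005541336
[0.5559009  0.71754851] [-0.32012324 -0.29366301]
mouth [ 0.76536628 -0.15255726] grip [ 0.67533797 -0.17150204]
```

View pics/w1.png

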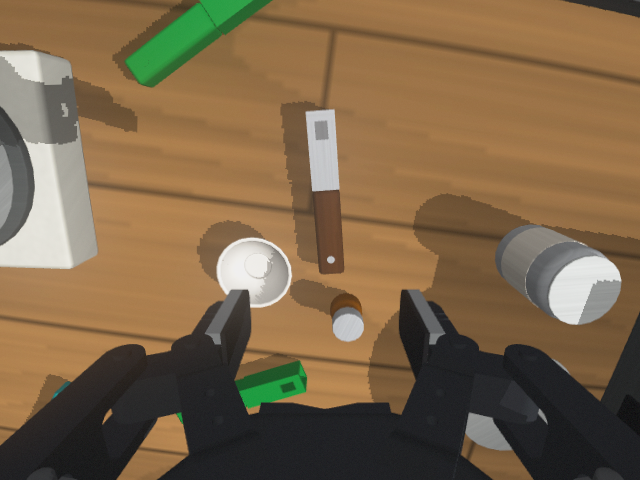

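Wrist view: the handle runs from the mouth (320,110) to the wood end (332,272), with its yaw about 12°. The bowl (255,272) and jar (347,318) are clear. Correcting the yaw, then going down.

Emit:
{"fn": "carry_out", "kwargs": {
  "steps": [-0.05,0.6,0,0,-0.072,0,-0.5,0,0.6,0,0,0,0,-0.5,0,0.6,0,0,0,0,-0.5,0,0.6,0,0,0,0,-0.5,0,0.4,0,0,0,0,-0.5,0,0.34,0,0,0,0,-0.5,0,0,0,0,0,0,-0.5]
}}

```text
time_s: 3.65
tool_pos: [0.6759, -0.1703, 0.0095]
tool_rot: [0.071, -0.073, 0.704, -0.703]
ft_force: [-0.5, 0.3, 0.2]
grip_width: 0.0644
```

Emit:
{"fn": "carry_out", "kwargs": {
  "steps": [0,0,0,0,0,0,1,0,0,0,0,0,0,1,0,0,0,0,0,0,1,0,0,0,0,0,0,1,0,0,0,0,0,0,1,0,0,0,0,0,0,1],
  "grip_force": 60
}}

```text
time_s: 4.4
tool_pos: [0.6769, -0.1706, 0.0111]
tool_rot: [0.072, -0.072, 0.703, -0.703]
ft_force: [0.4, -1.0, 0.4]
grip_width: 0.0
```

The gripper closed to 0, so the grasp missed. Looking.

```bash
python3 - <<'E'
from h import *
s=bot.read_state();print(s["time_s"],s["tool_pos"],s["grip_width"],s["ft_force"])
p,d,i=grab("wrist");q,e,j=grab("side")
c=pix(j,np.array([.68,-.17,.02])).astype(int)
a=cv2.resize(q[c[1]-60:c[1]+60,c[0]-50:c[0]+50],(400,480));print(c)
cv2.imwrite("pics/w2.png",cv2.resize(np.hstack([p,a])[:,:,::-1],(800,369)))
E
```

```text
4.4 [ 0.67691053 -0.17059154  0.0110788 ] 3.3509391312900974e-05 [ 0.40089432 -0.96841444  0.42100774]
[382 301]
```

View pics/w2.png

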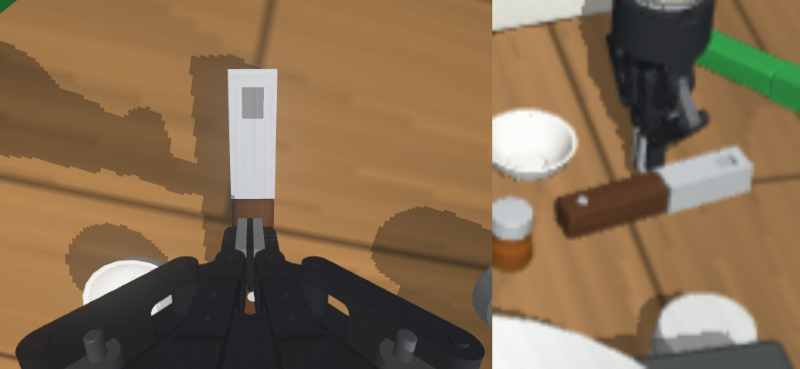

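```bash
python3 - <<'E'
from h import *
for c in ("side","scene"):
    p,d,i=grab(c);k=pix(i,np.array([.68,-.17,.02])).astype(int)
    P=[];C=[]
    for v in range(k[1]-60,k[1]+40):
        for u in range(k[0]-45,k[0]+45):
            if d[v,u]>0:P.append(world(i,u,v,d[v,u]));C.append(p[v,u])
    P=np.array(P);C=np.array(C).astype(int)
    m=(np.linalg.norm(P[:,:2]-[.677,-.17],axis=1)<.05)&(P[:,2]>.031)&(P[:,2]<.09)
    Q=P[m];o=np.argsort(Q[:,2])[:400:40];print(c,np.round(Q[o],3).tolist())
    m=(P[:,2]>.02)&(P[:,2]<.03)&(abs(P[:,0]-.68)<.1)&(abs(P[:,1]+.17)<.04)
    for x in (.61,.64,.66,.68,.70,.73,.75):
        mm=m&(abs(P[:,0]-x)<.006);print(x,np.round(np.percentile(P[mm][:,1],[2,98]),3),mm.sum()) if mm.any() else 0
    cv2.imwrite(f"pics/z{c}.png",cv2.resize(p[k[1]-60:k[1]+40,k[0]-50:k[0]+50,::-1],(400,400)))
a=[cv2.imread(f"pics/z{c}.png") for c in("side","scene")];cv2.imwrite("pics/z.png",np.hstack(a))
p,d,i=grab("wrist")
P=np.array([world(i,u,v,d[v,u]) for v in range(60,440,3) for u in range(220,440,3) if d[v,u]>0])
m=(P[:,2]>.022)&(P[:,2]<.035);Q=P[m]
for x in (.61,.64,.66,.68,.70,.73,.75):
    q=Q[abs(Q[:,0]-x)<.004];print("w",x,np.round(np.percentile(q[:,1],[2,98]),3)) if len(q) else 0
E
```

```text
side [[0.684, -0.169, 0.031], [0.683, -0.177, 0.053], [0.666, -0.17, 0.066], [0.672, -0.188, 0.08]]
0.61 [-0.205 -0.142] 45
0.64 [-0.197 -0.171] 41
0.66 [-0.193 -0.164] 41
0.68 [-0.191 -0.162] 33
0.7 [-0.185 -0.156] 46
0.73 [-0.178 -0.148] 41
0.75 [-0.174 -0.143] 33
scene [[0.691, -0.166, 0.031], [0.685, -0.164, 0.066], [0.688, -0.181, 0.089]]
0.61 [-0.2   -0.176] 50
0.64 [-0.171 -0.171] 2
0.66 [-0.19  -0.179] 11
0.68 [-0.186 -0.158] 50
0.7 [-0.182 -0.154] 64
0.73 [-0.175 -0.148] 68
0.75 [-0.171 -0.142] 45
w 0.61 [-0.187 -0.18 ]
w 0.68 [-0.184 -0.157]
w 0.7 [-0.179 -0.153]
w 0.73 [-0.174 -0.147]
w 0.75 [-0.169 -0.143]
```

View pics/z.png

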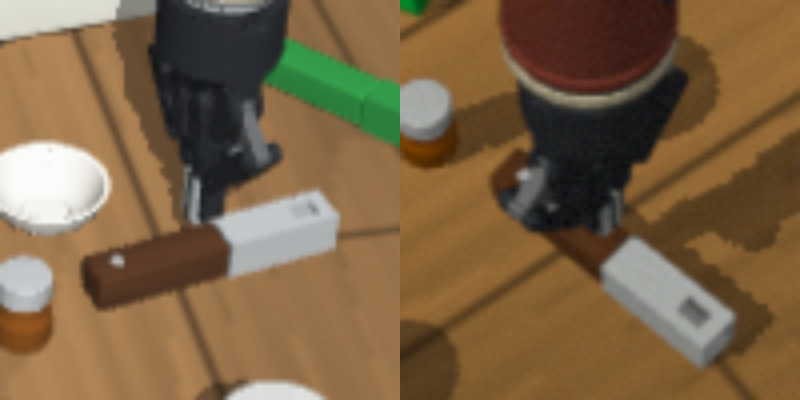

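```bash
python3 - <<'E'
from h import *
s=bot.read_state();print(s["time_s"],s["grip_width"],np.round(s["qpos"],3))
T=s["tool_pos"];a=Rq(s["tool_rot"]).as_matrix()[:,1]
p,d,i=grab("wrist");print("tip px",pix(i,T+a*.008),"tcp px",pix(i,T),"cam",np.round(-np.array(i["R"]).T@np.array(i["t"])-T,3))
for v in range(240,380,10): print(v,[(np.round(world(i,u,v,d[v,u]),3).tolist(),p[v,u].tolist()) for u in (312,325,336)])
E
```

```text
4.65 -8.930916675419112e-06 [-0.036  0.587  0.306  1.537 -0.193  1.048 -1.049]
tip px [326.62994087 271.17864193] tcp px [326.70746168 276.82911099] cam [0.072 0.016 0.174]
240 [([0.749, -0.155, 0.185], [204, 207, 210]), ([0.702, -0.165, 0.027], [204, 208, 210]), ([0.703, -0.17, 0.027], [205, 208, 210])]
250 [([0.696, -0.16, 0.027], [202, 205, 208]), ([0.697, -0.166, 0.028], [204, 206, 210]), ([0.698, -0.171, 0.027], [205, 207, 209])]
260 [([0.69, -0.161, 0.025], [89, 66, 54]), ([0.692, -0.167, 0.026], [98, 74, 60]), ([0.692, -0.172, 0.026], [101, 76, 61])]
270 [([0.685, -0.162, 0.027], [100, 71, 55]), ([0.687, -0.168, 0.028], [109, 77, 57]), ([0.688, -0.173, 0.027], [110, 78, 60])]
280 [([0.68, -0.163, 0.027], [97, 69, 51]), ([0.682, -0.169, 0.027], [108, 74, 55]), ([0.683, -0.174, 0.027], [108, 75, 56])]
290 [([0.688, -0.162, 0.054], [107, 108, 108]), ([0.689, -0.167, 0.054], [50, 46, 46]), ([0.69, -0.172, 0.054], [107, 108, 108])]
300 [([0.688, -0.162, 0.064], [106, 109, 108]), ([0.689, -0.167, 0.063], [45, 41, 39]), ([0.689, -0.171, 0.062], [106, 107, 107])]
310 [([0.688, -0.163,
[... 153 characters left out ...]
]), ([0.689, -0.167, 0.078], [40, 36, 35]), ([0.689, -0.171, 0.077], [106, 107, 107])]
330 [([0.688, -0.163, 0.085], [42, 40, 42]), ([0.686, -0.168, 0.08], [45, 43, 43]), ([0.69, -0.171, 0.085], [40, 40, 41])]
340 [([0.689, -0.163, 0.092], [38, 37, 39]), ([0.683, -0.168, 0.08], [44, 40, 41]), ([0.69, -0.17, 0.091], [38, 38, 39])]
350 [([0.689, -0.163, 0.097], [38, 39, 40]), ([0.678, -0.169, 0.08], [42, 42, 41]), ([0.691, -0.17, 0.097], [35, 34, 39])]
360 [([0.689, -0.163, 0.102], [34, 35, 36]), ([0.675, -0.17, 0.08], [43, 42, 44]), ([0.69, -0.17, 0.101], [30, 30, 34])]
370 [([0.687, -0.164, 0.103], [28, 29, 29]), ([0.671, -0.171, 0.081], [41, 39, 41]), ([0.686, -0.171, 0.101], [28, 29, 29])]
```

The wrist depth shows the real fingertips at z≈0.05, though the TCP reads 0.011. The stated tool length doesn't match what I see, and the fingers closed above the handle. I'll trust the cameras, pin down the tip height, open and go lower under force watch.

Emit:
{"fn": "carry_out", "kwargs": {
  "steps": [0,0,0,0,0,0,-0.4,0,0,0,0,0,0,-0.4,0,0,0,0,0,0,-0.4,0,0,0,0,0,0,-0.4,0,0,0,0,0,0,-0.4]
}}

```text
time_s: 5.32
tool_pos: [0.6769, -0.1706, 0.0111]
tool_rot: [-0.072, 0.072, -0.703, 0.703]
ft_force: [0.6, -0.1, -0.1]
grip_width: 0.0596
```

```bash
cat > tip.py <<'E'
from h import *
s=bot.read_state();T=s["tool_pos"];R=Rq(s["tool_rot"]).as_matrix();print(s["time_s"],T,s["grip_width"],np.round(s["ft_force"],1))
p,d,i=grab("wrist")
P=np.array([world(i,u,v,d[v,u])@np.eye(3) for v in range(200,480,2) for u in range(140,520,2) if d[v,u]>0])
L=(P-T)@R   # tool coords
m=(abs(L[:,0])<.02)&(abs(L[:,2])<.06)&(P[:,2]>.034)
L=L[m]
for sg in (-1,1):
    q=L[np.sign(L[:,2])==sg];q=q[q[:,1]>-.09];
    if len(q): o=np.argsort(-q[:,1])[:40:5];print(sg,"tip y(tool)",np.round(q[o],3).tolist())
E
python3 tip.py
```

```text
5.325 [ 0.67693282 -0.17063374  0.01111307] 0.05955212719488124 [ 0.6 -0.1 -0.1]
-1 tip y(tool) [[-0.007, -0.037, -0.031], [-0.003, -0.038, -0.031], [-0.001, -0.039, -0.031], [-0.011, -0.041, -0.031], [0.007, -0.042, -0.031], [-0.012, -0.042, -0.032], [0.002, -0.042, -0.031], [-0.012, -0.042, -0.034]]
1 tip y(tool) [[-0.002, -0.037, 0.029], [0.0, -0.038, 0.029], [-0.01, -0.039, 0.029], [-0.008, -0.04, 0.029], [-0.008, -0.04, 0.029], [-0.001, -0.042, 0.029], [-0.012, -0.042, 0.031], [0.001, -0.043, 0.029]]
```

Emit:
{"fn": "carry_out", "kwargs": {
  "steps": [0,0.3,0,0,0,0,-0.4,0,0.2,0,0,0,0,-0.4,0,0.1,0,0,0,0,-0.4,0,0,0,0,0,0,-0.4]
}}

```text
time_s: 5.88
tool_pos: [0.6764, -0.1706, -0.0258]
tool_rot: [0.071, -0.072, 0.704, -0.703]
ft_force: [0.0, -0.4, -0.2]
grip_width: 0.0597
```

```bash
sed -i 's/>.034)/>.007)/; s/abs(L\[:,2\])<.06/abs(abs(L[:,2])-.031)<.008/' tip.py; python3 tip.py
```

```text
5.875 [ 0.67639594 -0.17056775 -0.02580619] 0.05965076458003004 [ 0.  -0.4 -0.2]
-1 tip y(tool) [[-0.007, -0.037, -0.031], [-0.004, -0.038, -0.031], [0.001, -0.04, -0.031], [0.003, -0.041, -0.031], [0.003, -0.042, -0.031], [0.009, -0.042, -0.031], [0.004, -0.043, -0.031], [-0.003, -0.043, -0.031]]
1 tip y(tool) [[-0.002, -0.037, 0.029], [0.0, -0.038, 0.029], [0.004, -0.039, 0.029], [0.007, -0.04, 0.029], [0.004, -0.04, 0.028], [-0.0, -0.041, 0.029], [-0.012, -0.042, 0.032], [0.005, -0.042, 0.029]]
```

Emit:
{"fn": "carry_out", "kwargs": {
  "steps": [0,0.05,0,0,0,0,0,0,0,0,0,0,0,0,0,0,0,0,0,0,1,0,0,0,0,0,0,1,0,0,0,0,0,0,1,0,0,0,0,0,0,1],
  "grip_force": 60
}}

```text
time_s: 6.68
tool_pos: [0.6773, -0.1708, -0.0274]
tool_rot: [-0.072, 0.071, -0.703, 0.704]
ft_force: [-0.7, 0.4, 4.9]
grip_width: 0.0259
```

Gripped at 26 mm (tube width 27). Lifting.

Emit:
{"fn": "carry_out", "kwargs": {
  "steps": [0,-0.1,0,0,0,0,1,0,-0.4,0,0,0,0,1,0,-0.6,0,0,0,0,1,0,-0.65,0,0,0,0,1,0,0,0,0,0,0,1]
}}

```text
time_s: 7.3
tool_pos: [0.6789, -0.1712, 0.0808]
tool_rot: [-0.073, 0.07, -0.703, 0.704]
ft_force: [0.3, -0.3, -2.0]
grip_width: 0.0259
```

```bash
cat > stub.py <<'E'
from h import *
s=bot.read_state();print(s["time_s"],s["tool_pos"],s["grip_width"],np.round(s["ft_force"],1),np.round(s["qpos"],3))
for c in ("side","scene"):
    p,d,i=grab(c);k=pix(i,np.array([.53,.165,.11])).astype(int)
    P=np.array([world(i,u,v,d[v,u]) for v in range(k[1]-45,k[1]+45) for u in range(k[0]-60,k[0]+60) if d[v,u]>0])
    m=(P[:,2]>.098)&(P[:,2]<.135)&(abs(P[:,1]-.165)<.03)&(P[:,0]>.45)&(P[:,0]<.60);Q=P[m]
    print(c,"minx",np.sort(Q[:,0])[:5])
    for x in np.arange(.49,.60,.005):
        q=Q[abs(Q[:,0]-x)<.0025]
        if len(q)>2: print(round(x,3),len(q),"y",np.round([q[:,1].min(),q[:,1].max()],4),"z",np.round([q[:,2].min(),q[:,2].max()],4))
    for t in ("stub","stub_tip","pan"):
        for r in nets.pinpoint(c,t)[:1]: print(c,t,np.round(r["point"],4),round(r["score"],2))
    cv2.imwrite(f"pics/s{c}.png",cv2.resize(p[k[1]-40:k[1]+40,k[0]-30:k[0]+50,::-1],(400,400)))
p,d,i=grab("wrist","w3")
cv2.imwrite("pics/s3.png",np.hstack([cv2.imread("pics/sside.png"),cv2.imread("pics/sscene.png")]))
E
python3 stub.py
```

```text
7.3 [ 0.67890294 -0.17120718  0.0808064 ] 0.025889747951163417 [ 0.3 -0.3 -2. ] [-0.047  0.52   0.323  1.483 -0.173  1.161 -1.063]
side minx [0.52247919 0.52264956 0.52496229 0.52498017 0.52516409]
0.525 7 y [0.1518 0.1579] z [0.1117 0.1204]
0.53 11 y [0.1479 0.1641] z [0.1088 0.1259]
0.535 18 y [0.1445 0.1717] z [0.106  0.1271]
0.54 17 y [0.1426 0.1702] z [0.1077 0.1307]
0.545 17 y [0.1494 0.1638] z [0.1055 0.1284]
0.55 17 y [0.1492 0.1632] z [0.1024 0.1328]
0.555 14 y [0.1515 0.1734] z [0.1037 0.1237]
0.56 20 y [0.1487 0.1708] z [0.1052 0.1281]
0.565 33 y [0.138  0.1837] z [0.0995 0.1342]
0.57 24 y [0.142  0.1743] z [0.1035 0.1341]
0.575 20 y [0.1442 0.1795] z [0.1055 0.1306]
0.58 26 y [0.1456 0.1828] z [0.1003 0.1308]
0.585 23 y [0.1488 0.181 ] z [0.0981 0.129 ]
0.59 29 y [0.1445 0.1921] z [0.1001 0.1301]
0.595 22 y [0.1487 0.1835] z [0.1038 0.1311]
side stub [0.5413 0.1627 0.116 ] 0.69
side pan [0.678  0.1797 0.0007] 0.7
scene minx [0.52042951 0.52274839 0.5236988  0.52414842 0.52415767]
0.525 5 y [0.1554 0.1638] z [0.1141 0.1196]
0.53 14 y [0.1511 0.1704] z [0.103  0.1244]
0.535 18 y [0.1504 0.1718] z [0.1018 0.1235]
0.54 14 y [0.1525 0.1712] z [0.1062 0.1244]
0.545 21 y [0.1513 0.1721] z [0.1021 0.1303]
0.55 22 y [0.1535 0.1722] z [0.1039 0.131 ]
0.555 14 y [0.1534 0.1727] z [0.1054 0.1253]
0.56 7 y [0.1488 0.1817] z [0.109  0.1303]
0.565 37 y [0.146  0.1831] z [0.0983 0.1321]
0.57 45 y [0.1452 0.1807] z [0.1026 0.1343]
0.575 25 y [0.1526 0.182 ] z [0.1019 0.1313]
0.58 33 y [0.1504 0.1848] z [0.1035 0.13  ]
0.585 32 y [0.1517 0.1828] z [0.1002 0.1295]
0.59 30 y [0.1507 0.1848] z [0.1003 0.1298]
0.595 29 y [0.1533 0.184 ] z [0.1003 0.1314]
scene stub [0.5399 0.1673 0.1097] 0.91
scene stub_tip [0.5005 0.1617 0.1144] 0.65
scene pan [ 0.6722  0.18   -0.0038] 0.71
```

View pics/s3.png

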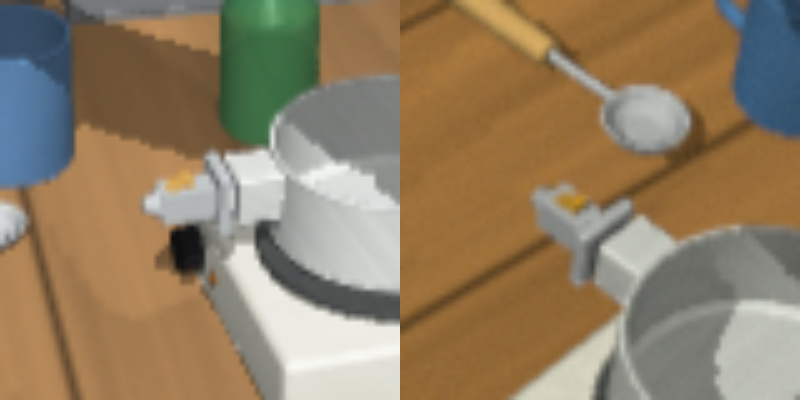

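The stub crop shows the stub with its brass button, tip about x=0.522, shoulder about x=0.5625, y≈0.162, so about 22 mm nearer the pan than the nominal 0.540. Carrying the handle to the approach pose in two legs.

Emit:
{"fn": "carry_out", "kwargs": {
  "steps": [0.43,0,-0.39,0,0,0,1,0.43,0,-0.39,0,0,0,1,0.43,0,-0.39,0,0,0,1,0.43,0,-0.39,0,0,0,1,0.43,0,-0.39,0,0,0,1,0.43,0,-0.39,0,0,0,1,0.43,0,-0.39,0,0,0,1,0.43,0,-0.39,0,0,0,1]
}}

```text
time_s: 8.75
tool_pos: [0.4361, -0.0284, 0.0771]
tool_rot: [0.072, -0.071, 0.703, -0.703]
ft_force: [-0.3, -0.3, -2.1]
grip_width: 0.0257
```

Emit:
{"fn": "carry_out", "kwargs": {
  "steps": [0,0,-0.4,0,0,0,1,0,0,-0.4,0,0,0,1,0,0,-0.4,0,0,0,1,0,0,-0.4,0,0,0,1,0,0,-0.4,0,0,0,1,0,0,-0.3,0,0,0,1,0,0,-0.2,0,0.07,0,1,0,0,0,0,0,0,1]
}}

```text
time_s: 9.75
tool_pos: [0.4068, 0.1187, 0.0772]
tool_rot: [0.048, -0.047, 0.706, -0.705]
ft_force: [-0.0, -0.4, -2.0]
grip_width: 0.0258
```

```bash
cat > rel.py <<'E'
from h import *
s=bot.read_state();T=s["tool_pos"];R=Rq(s["tool_rot"]).as_matrix();print(s["time_s"],np.round(T,4),s["grip_width"],np.round(s["ft_force"],1),"yaw",np.degrees(np.arctan2(-R[1,0],-R[0,0])))
print(np.round(R,3).tolist())
p,d,i=grab("wrist","rel")
P=[];C=[];U=[]
for v in range(0,480,1):
    for u in range(150,500,1):
        if 0.05<d[v,u]<.4: P.append(world(i,u,v,d[v,u]));C.append(p[v,u]);U.append((u,v))
P=np.array(P);C=np.array(C).astype(int);U=np.array(U);L=(P-T)@R; X=-L[:,0];Y=-L[:,2];Z=P[:,2]  # X fwd, Y left
np.savez("rel.npz",P=P,C=C,U=U,L=L)
for x in np.arange(.02,.2,.006):
    m=(abs(X-x)<.003)&(abs(Y)<.035)&(Z>.09)
    if m.sum()>5:
        zt=np.median(Z[m]);q=m&(abs(Z-zt)<.006);print(round(x,3),m.sum(),"z",np.round(zt,4),"Y",np.round(np.percentile(Y[q],[1,50,99]),4))
E
python3 rel.py
```

```text
9.75 [0.4068 0.1187 0.0772] 0.025849559750033026 [-0.  -0.4 -2. ] yaw 7.70432324420549
[[-0.991, 0.0, 0.134], [-0.134, 0.0, -0.991], [-0.0, -1.0, -0.0]]
0.02 15511 z 0.1953 Y [-0.0201  0.0096  0.0224]
0.026 1133 z 0.1317 Y [-0.012   0.0014  0.0144]
0.032 1197 z 0.1317 Y [-0.0121  0.0014  0.0146]
0.038 1244 z 0.1317 Y [-0.0119  0.0011  0.0145]
0.044 1290 z 0.1317 Y [-0.012   0.0014  0.0145]
0.05 1347 z 0.1317 Y [-0.0119  0.0014  0.0145]
0.056 1404 z 0.1317 Y [-0.012   0.0014  0.0145]
0.062 1598 z 0.1316 Y [-0.012   0.0014  0.0145]
0.068 1446 z 0.1311 Y [-0.0122 -0.0047  0.0146]
0.074 1473 z 0.1311 Y [-0.0121  0.0073  0.0148]
0.08 1712 z 0.1312 Y [-0.0121  0.0012  0.0146]
0.086 1718 z 0.1317 Y [-0.012   0.0014  0.0146]
0.092 639 z 0.1316 Y [-0.012   0.0014  0.0147]
```

View pics/rel.png

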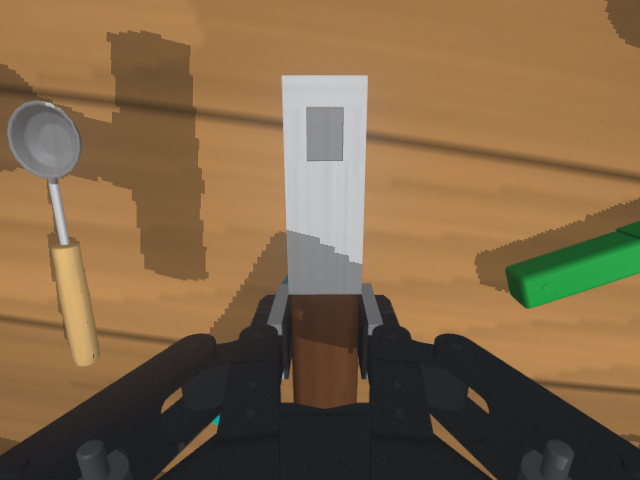

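In hand the handle is level and straight: tube top z 0.1317, axis 1.3 mm left of the tool axis, mouth ≈0.094 ahead of it, slot up at image (325,133). Next I'll lift, shift aside and go forward so the wrist camera sees the stub.

Emit:
{"fn": "carry_out", "kwargs": {
  "steps": [0,-0.3,0.1,0,0,0,1,0,-0.3,0.15,0,0,0,1,-0.4,0,0,0,0,0,1,-0.4,0,0,0,0,0,1,-0.4,0,0,0,0,0,1,0,0,0,0,0,0,1]
}}

```text
time_s: 10.55
tool_pos: [0.4815, 0.1119, 0.113]
tool_rot: [-0.047, 0.047, -0.705, 0.706]
ft_force: [-0.4, -0.1, -2.3]
grip_width: 0.026
```

```bash
cat > rel2.py <<'E'
from h import *
s=bot.read_state();T=s["tool_pos"];R=Rq(s["tool_rot"]).as_matrix();print(s["time_s"],np.round(T,4),"yaw",np.degrees(np.arctan2(-R[1,0],-R[0,0])))
p,d,i=grab("wrist","rel2")
P=np.array([world(i,u,v,d[v,u]) for v in range(480) for u in range(640) if .05<d[v,u]<.3])
L=(P-T)@R; X=-L[:,0];Y=-L[:,2];Z=P[:,2]
np.savez("rel2.npz",X=X,Y=Y,Z=Z)
for x in np.arange(.06,.2,.004):
    h=(abs(X-x)<.002)&(Z>.147);m=(abs(X-x)<.002)&(Z>.095)&(Z<.138)&(Y>0)
    print(round(x,3),"H",h.sum(),np.round(np.percentile(Y[h],[1,99]),4) if h.sum()>5 else "", "S",m.sum(),np.round(np.percentile(Y[m],[1,50,99]),4) if m.sum()>5 else "",np.round(np.percentile(Z[m],[5,50,95]),4) if m.sum()>5 else "")
E
python3 rel2.py
```

```text
10.55 [0.4815 0.1119 0.113 ] yaw 7.601009451117384
0.06 H 953 [-0.012   0.0145] S 394 [0.034  0.0414 0.0517] [0.1088 0.1209 0.122 ]
0.064 H 866 [-0.012   0.0146] S 382 [0.0339 0.0411 0.0517] [0.1107 0.1213 0.1233]
0.068 H 598 [-0.0122  0.0146] S 400 [0.0339 0.0406 0.0514] [0.1105 0.1216 0.1256]
0.072 H 560 [-0.012   0.0147] S 439 [0.0338 0.0398 0.0515] [0.1097 0.1219 0.1284]
0.076 H 618 [-0.0122  0.0147] S 423 [0.0333 0.0405 0.0514] [0.1096 0.1212 0.1287]
0.08 H 697 [-0.0121  0.0147] S 423 [0.0331 0.0409 0.0513] [0.1108 0.121  0.1221]
0.084 H 1133 [-0.0119  0.0147] S 440 [0.033  0.0407 0.0515] [0.1108 0.1209 0.122 ]
0.088 H 1167 [-0.0121  0.0146] S 903 [0.0245 0.0392 0.0582] [0.105  0.1223 0.1303]
0.092 H 347 [-0.0119  0.0146] S 948 [0.024  0.0399 0.0595] [0.1185 0.1299 0.131 ]
0.096 H 0  S 601 [0.0241 0.0424 0.059 ] [0.1224 0.1294 0.1307]
0.1 H 0  S 881 [0.0284 0.041  0.0584] [0.1114 0.1246 0.1273]
0.104 H 0  S 853 [0.0281 0.0417 0.059 ] [0.1131 0.1268 0.128 ]
0.108 H 0  S 870 [0.028  0.0414 0.059 ] [0.1132 0.1268 0.1281]
0.112 H 0  S 891 [0.0279 0.0415 0.0591] [0.1131 0.1268 0.1281]
0.116 H 0  S 900 [0.0278 0.0414 0.0588] [0.114  0.1269 0.1282]
0.12 H 0  S 889 [0.0278 0.0412 0.0585] [0.1153 0.1268 0.1281]
0.124 H 0  S 839 [0.0277 0.0422 0.0586] [0.1181 0.1268 0.1278]
0.128 H 0  S 514 [0.0174 0.0245 0.0657] [0.0966 0.1092 0.12  ]
0.132 H 0  S 305 [0.0081 0.0159 0.0755] [0.0962 0.1023 0.1109]
0.136 H 0  S 20 [0.0059 0.0077 0.0786] [0.0953 0.097  0.1   ]
0.14 H 0  S 0  
0.144 H 0  S 0  
0.148 H 0  S 0  
0.152 H 0  S 0  
0.156 H 0  S 0  
0.16 H 0  S 0  
0.164 H 0  S 0  
0.168 H 0  S 0  
0.172 H 0  S 0  
0.176 H 0  S 0  
0.18 H 0  S 0  
0.184 H 0  S 0  
0.188 H 0  S 0  
0.192 H 0  S 0  
0.196 H 0  S 0
```

View pics/rel2.png

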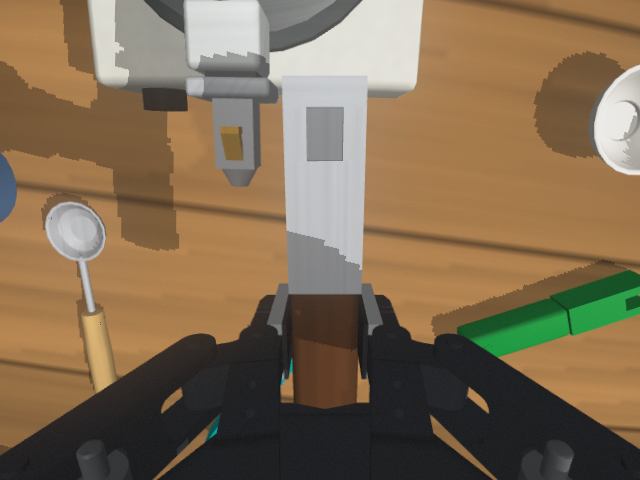

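```bash
cat > fit.py <<'E'
import numpy as np,cv2
f=np.load("rel2.npz");X,Y,Z=f["X"],f["Y"],f["Z"]
def edges(x0,x1,zlo,zhi):
    xs=np.arange(x0,x1,.002);r=[]
    for x in xs:
        m=(abs(X-x)<.001)&(Z>zlo)&(Z<zhi)&(Y>.018)&(Y<.07)
        if m.sum()>8: r.append((x,Y[m].min(),Y[m].max()))
    r=np.array(r)
    for k in (1,2): q=np.polyfit(r[:,0],r[:,k],1);print("edge",k,"angle",np.degrees(np.arctan(q[0])),"Y@.06",np.polyval(q,.06),"@.087",np.polyval(q,.087))
edges(.059,.085,.1175,.1235);edges(.102,.123,.1245,.130)
m=(Z>.147)&(X>.03)&(X<.11)&(abs(Y)<.03);r=cv2.minAreaRect((np.c_[X,Y][m]*1000).astype(np.float32));print("handle",r)
m=(Z>.108)&(Z<.135)&(Y>.02)&(Y<.07);x=X[m];print("tip",np.percentile(x,[.05,.3]), )
for y in np.arange(.026,.06,.004):
    k=m&(abs(Y-y)<.002)&(Z>.128);print(round(y,3),"shoulder top X",np.round(np.percentile(X[k],[2,98]),4),end="; ") if k.sum()>5 else 0
E
python3 fit.py
```

```text
edge 1 angle -2.5290318932549773 Y@.06 0.03413823068392922 @.087 0.03294567788388485
edge 2 angle -0.8686144568687844 Y@.06 0.051966309500945294 @.087 0.05155695322005153
edge 1 angle -1.0439017706133258 Y@.06 0.02902680606034725 @.087 0.028534824501171955
edge 2 angle -0.7673621113879684 Y@.06 0.06004648559415163 @.087 0.05968485309583869
handle ((60.642234802246094, 1.305551528930664), (61.272483825683594, 27.36437225341797), 0.024213338270783424)
tip [0.04875049 0.04971723]
0.026 shoulder top X [0.0886 0.0955]; 0.03 shoulder top X [0.0885 0.119 ]; 0.034 shoulder top X [0.0886 0.1206]; 0.038 shoulder top X [0.0735 0.121 ]; 0.042 shoulder top X [0.0731 0.1204]; 0.046 shoulder top X [0.0737 0.1222]; 0.05 shoulder top X [0.0887 0.1219]; 0.054 shoulder top X [0.0888 0.1229]; 0.058 shoulder top X [0.089  0.1206];
```

The wrist view shows the stub at image (237,135), button at (232,142), shoulder at row 88. In tool axes the stub centre is Y≈0.0425 and yaw -1°, the shoulder X=0.0886, the tip 0.0487, the handle mouth X=0.0913 and axis Y=0.0013. Next: retract, align, lower.

Emit:
{"fn": "carry_out", "kwargs": {
  "steps": [0.45,0,0,0,0,0,1,0.45,0,0,0,0.017,0,1,0,0,-0.35,0,0,0,1,0,0,-0.358,0,0,0,1,0,0.35,0,0,0,0,1,0,0.35,0,0,0,0,1,0,0,0,0,0,0,1]
}}

```text
time_s: 11.48
tool_pos: [0.4201, 0.1468, 0.07]
tool_rot: [-0.04, 0.042, -0.705, 0.706]
ft_force: [-0.6, -0.4, -1.9]
grip_width: 0.0261
```

```bash
cat > al.py <<'E'
from h import *
s=bot.read_state();T=s["tool_pos"];R=Rq(s["tool_rot"]).as_matrix();print(s["time_s"],np.round(T,4),"yaw",np.degrees(np.arctan2(-R[1,0],-R[0,0])),"ft(tool)",np.round(s["ft_force"]@R,1),np.round(R[2],4))
p,d,i=grab("wrist","al")
P=np.array([world(i,u,v,d[v,u]) for v in range(480) for u in range(200,450) if .05<d[v,u]<.3])
L=(P-T)@R; X=-L[:,0];Y=-L[:,2];Z=P[:,2]
for x in np.arange(.05,.2,.003):
    h=(abs(X-x)<.0015)&(Z>.095)&(abs(Y)<.03)
    if h.sum()>5:
        zt=np.percentile(Z[h],50);g=h&(abs(Z-zt)<.003);print(round(x,3),h.sum(),"z",np.round(zt,4),"Y",np.round([Y[g].min(),Y[g].max()],4),"mid",np.round((Y[g].min()+Y[g].max())/2,4))
c=cv2.imread("pics/al.png")[0:200,180:460];cv2.imwrite("pics/alc.png",cv2.resize(c,(700,500)))
E
python3 al.py
```

```text
11.475 [0.4201 0.1468 0.07  ] yaw 6.652666238604816 ft(tool) [0.7 1.9 0.3] [ 0.003  -1.      0.0011]
0.05 666 z 0.1244 Y [-0.0121  0.0148] mid 0.0014
0.053 686 z 0.1244 Y [-0.0124  0.0148] mid 0.0012
0.056 703 z 0.1244 Y [-0.0122  0.0147] mid 0.0012
0.059 728 z 0.1244 Y [-0.0123  0.0146] mid 0.0012
0.062 762 z 0.1242 Y [-0.0121  0.0148] mid 0.0014
0.065 833 z 0.1239 Y [-0.0123  0.0148] mid 0.0013
0.068 702 z 0.1237 Y [-0.0123  0.0148] mid 0.0013
0.071 715 z 0.1237 Y [-0.0122  0.0149] mid 0.0013
0.074 744 z 0.1236 Y [-0.0123  0.015 ] mid 0.0013
0.077 762 z 0.1237 Y [-0.0123  0.0148] mid 0.0013
0.08 755 z 0.1239 Y [-0.0122  0.015 ] mid 0.0014
0.083 980 z 0.1242 Y [-0.0121  0.0149] mid 0.0014
0.086 856 z 0.1243 Y [-0.0123  0.0149] mid 0.0013
0.089 871 z 0.1243 Y [-0.0123  0.0149] mid 0.0013
0.092 212 z 0.1241 Y [-0.0121  0.0146] mid 0.0013
0.104 209 z 0.1141 Y [-0.0019  0.0065] mid 0.0023
0.107 406 z 0.1164 Y [-0.0035  0.008 ] mid 0.0022
0.11 532 z 0.1178 Y [-0.0051  0.0092] mid 0.0021
0.113 585 z 0.1188 Y [-0.0069  0.011 ] mid 0.0021
```

View pics/alc.png

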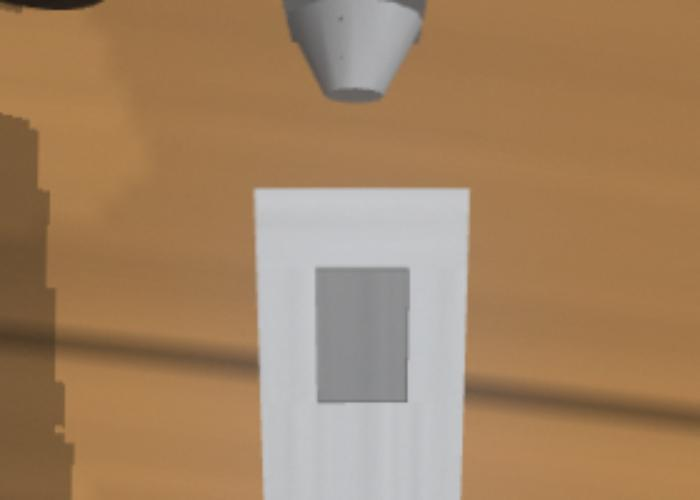

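The stub axis is at Y=0.0021 against the handle's 0.0013, and the handle is about 1 mm low. Correcting both, then entering slowly.

Emit:
{"fn": "carry_out", "kwargs": {
  "steps": [0,-0.018,-0.013,0,0,0,1,0,0,0,0,0,0,1,-0.08,0,0,0,0,0,1,-0.08,0,0,0,0,0,1,-0.06,0,0,0,0,0,1,-0.05,0,0,0,0,0,1,-0.05,0,0,0,0,0,1,0,0,0,0,0,0,1]
}}

```text
time_s: 12.52
tool_pos: [0.4409, 0.1508, 0.0722]
tool_rot: [-0.041, 0.041, -0.706, 0.706]
ft_force: [0.1, -0.2, -2.0]
grip_width: 0.0256
```

```bash
python3 al.py | awk 'NR==1|| $1>0.08'
```

```text
12.525 [0.4409 0.1508 0.0722] yaw 6.627053099174795 ft(tool) [-0.1  2.   0.2] [ 1.e-04 -1.e+00  1.e-04]
0.083 986 z 0.1265 Y [-0.0121  0.0149] mid 0.0014
0.086 856 z 0.1267 Y [-0.0124  0.0149] mid 0.0013
0.089 878 z 0.1267 Y [-0.0122  0.0151] mid 0.0014
0.092 467 z 0.1218 Y [-0.0083  0.0096] mid 0.0007
0.095 544 z 0.121 Y [-0.0083  0.0096] mid 0.0006
0.098 593 z 0.1213 Y [-0.0084  0.0096] mid 0.0006
0.101 612 z 0.1221 Y [-0.0083  0.0098] mid 0.0007
0.104 635 z 0.123 Y [-0.0085  0.0098] mid 0.0007
0.107 644 z 0.1254 Y [-0.0071  0.0083] mid 0.0006
0.11 608 z 0.1228 Y [-0.0085  0.0094] mid 0.0004
0.113 314 z 0.1211 Y [-0.0084  0.0094] mid 0.0005
```

Emit:
{"fn": "carry_out", "kwargs": {
  "steps": [0,0.018,0.012,0,0,0,1,0,0,0,0,0,0,1,-0.05,0,0,0,0,0,1,-0.05,0,0,0,0,0,1,-0.05,0,0,0,0,0,1,-0.05,0,0,0,0,0,1,0,0,0,0,0,0,1]
}}

```text
time_s: 13.45
tool_pos: [0.4531, 0.1516, 0.0712]
tool_rot: [0.041, -0.041, 0.706, -0.706]
ft_force: [-2.3, -0.3, 0.7]
grip_width: 0.0258
```

```bash
python3 al.py | awk 'NR==1|| $1>0.08'
```

```text
13.45 [0.4531 0.1516 0.0712] yaw 6.631034261349911 ft(tool) [ 2.3 -0.7  0. ] [-2.e-04 -1.e+00 -1.e-04]
0.083 860 z 0.1261 Y [-0.0122  0.0149] mid 0.0014
0.086 868 z 0.1262 Y [-0.0123  0.0148] mid 0.0013
0.089 879 z 0.1261 Y [-0.0122  0.0151] mid 0.0014
0.092 535 z 0.1242 Y [-0.0121  0.0144] mid 0.0012
0.095 597 z 0.1236 Y [-0.0077  0.0102] mid 0.0012
0.098 558 z 0.122 Y [-0.0077  0.0102] mid 0.0012
0.101 490 z 0.1211 Y [-0.008   0.0102] mid 0.0011
0.104 574 z 0.121 Y [-0.0079  0.0103] mid 0.0012
0.107 598 z 0.121 Y [-0.0078  0.01  ] mid 0.0011
0.11 1695 z 0.1212 Y [-0.0157  0.017 ] mid 0.0006
0.113 786 z 0.1187 Y [-0.0162  0.0187] mid 0.0012
```

Emit:
{"fn": "carry_out", "kwargs": {
  "steps": [-0.05,0,0,0,0,0,1,-0.05,0,0,0,0,0,1,-0.05,0,0,0,0,0,1,-0.05,0,0,0,0,0,1,-0.03,0,0,0,0,0,1,0,0,0,0,0,0,1]
}}

```text
time_s: 14.25
tool_pos: [0.4671, 0.1532, 0.0713]
tool_rot: [0.041, -0.04, 0.706, -0.706]
ft_force: [0.1, 0.6, 1.0]
grip_width: 0.0263
```

```bash
python3 al.py | awk 'NR==1|| $1>0.08'
```

```text
14.25 [0.4671 0.1532 0.0713] yaw 6.622253499263553 ft(tool) [-0.1 -1.  -0.6] [-1.e-03 -1.e+00 -2.e-04]
0.083 850 z 0.1263 Y [-0.0122  0.0149] mid 0.0013
0.086 855 z 0.1263 Y [-0.0123  0.0149] mid 0.0013
0.089 891 z 0.1263 Y [-0.0123  0.015 ] mid 0.0014
0.092 464 z 0.1216 Y [-0.0106  0.0103] mid -0.0002
0.095 554 z 0.121 Y [-0.0078  0.0103] mid 0.0013
0.098 2270 z 0.127 Y [-0.0167  0.0189] mid 0.0011
0.101 1291 z 0.13 Y [-0.0168  0.0189] mid 0.0011
0.104 977 z 0.1298 Y [-0.0165  0.0188] mid 0.0012
0.107 631 z 0.1232 Y [-0.0106  0.0164] mid 0.0029
0.11 1495 z 0.1261 Y [-0.0123  0.0192] mid 0.0034
0.113 220 z 0.1266 Y [-0.0126  0.0194] mid 0.0034
```

Emit:
{"fn": "carry_out", "kwargs": {
  "steps": [-0.02,0,0,0,0,0,1,-0.02,0,0,0,0,0,1,-0.01,0,0,0,0,0,1,0,0,0,0,0,0,1]
}}

```text
time_s: 14.8
tool_pos: [0.4695, 0.1534, 0.0711]
tool_rot: [0.041, -0.041, 0.706, -0.706]
ft_force: [-2.0, -0.0, 0.4]
grip_width: 0.0255
```

```bash
cat >> al.py <<'E'
m=(abs(Y-.0013)<.003)&(X>.05)&(X<.09)
for x in np.arange(.056,.086,.002):
    k=m&(abs(X-x)<.001);print("slot",round(x,3),np.round(np.median(Z[k]),4))
for y in (-.012,-.008,.01,.014):
    k=(abs(Y-y)<.0015)&(X>.07)&(X<.11)&(Z>.127);print("shoulder front",y,np.round(np.percentile(X[k],[1,5]),4))
E
python3 al.py | awk 'NR==1|| $1>0.086'
```

```text
14.8 [0.4695 0.1534 0.0711] yaw 6.631760560717203 ft(tool) [ 2.  -0.4 -0.2] [ 0. -1. -0.]
0.089 890 z 0.126 Y [-0.0123  0.015 ] mid 0.0013
0.092 482 z 0.1216 Y [-0.0077  0.0102] mid 0.0012
0.095 1905 z 0.1256 Y [-0.0162  0.0186] mid 0.0012
0.098 1324 z 0.1299 Y [-0.0169  0.019 ] mid 0.001
0.101 1181 z 0.1298 Y [-0.0167  0.0189] mid 0.0011
0.104 393 z 0.1233 Y [-0.0098  0.0117] mid 0.001
0.107 1530 z 0.1256 Y [-0.0122  0.0189] mid 0.0034
0.11 1177 z 0.1269 Y [-0.0126  0.0193] mid 0.0034
0.113 178 z 0.1267 Y [-0.0126  0.0192] mid 0.0033
slot 0.056 0.126
slot 0.058 0.126
slot 0.06 0.1259
slot 0.062 0.126
slot 0.064 0.1256
slot 0.066 0.121
slot 0.068 0.1211
slot 0.07 0.1208
slot 0.072 0.121
slot 0.074 0.121
slot 0.076 0.1208
slot 0.078 0.1214
slot 0.08 0.1227
slot 0.082 0.126
slot 0.084 0.126
shoulder front -0.012 [0.0756 0.0903]
shoulder front -0.008 [0.0733 0.0841]
shoulder front 0.01 [0.0724 0.0808]
shoulder front 0.014 [0.0808 0.0878]
```

Emit:
{"fn": "carry_out", "kwargs": {
  "steps": [-0.01,0,0,0,0,0,1,-0.01,0,0,0,0,0,1,0,0,0,0,0,0,1,0,0,0,0,0,0,1]
}}

```text
time_s: 15.35
tool_pos: [0.4708, 0.1535, 0.071]
tool_rot: [-0.041, 0.041, -0.706, 0.706]
ft_force: [1.0, 0.3, -0.8]
grip_width: 0.0259
```

```bash
python3 al.py | awk 'NR==1|| $1>0.086'
```

```text
15.35 [0.4708 0.1535 0.071 ] yaw 6.626800549453392 ft(tool) [-1.   0.8 -0.2] [-1.e-04 -1.e+00  0.e+00]
0.089 881 z 0.1255 Y [-0.0123  0.015 ] mid 0.0014
0.092 820 z 0.122 Y [-0.015   0.0154] mid 0.0002
0.095 1731 z 0.1293 Y [-0.0166  0.019 ] mid 0.0012
0.098 1305 z 0.13 Y [-0.0169  0.0191] mid 0.0011
0.101 688 z 0.1296 Y [-0.0162  0.019 ] mid 0.0014
0.104 1090 z 0.1235 Y [-0.0114  0.018 ] mid 0.0033
0.107 1250 z 0.1265 Y [-0.0124  0.0192] mid 0.0034
0.11 1181 z 0.1269 Y [-0.0124  0.0194] mid 0.0035
0.113 156 z 0.1265 Y [-0.0123  0.0193] mid 0.0035
slot 0.056 0.1255
slot 0.058 0.1255
slot 0.06 0.1254
slot 0.062 0.1255
slot 0.064 0.1252
slot 0.066 0.121
slot 0.068 0.1218
slot 0.07 0.123
slot 0.072 0.1242
slot 0.074 0.1253
slot 0.076 0.1264
slot 0.078 0.1275
slot 0.08 0.1281
slot 0.082 0.1258
slot 0.084 0.1255
shoulder front -0.012 [0.0933 0.0936]
shoulder front -0.008 [0.0835 0.0936]
shoulder front 0.01 [0.0776 0.0935]
shoulder front 0.014 [0.0817 0.0937]
```

The button has popped: its wedge now stands at z 0.128 in the slot (stub top 0.121 + 7 mm), with about a 2.2 mm gap left. Nudging 0.7 mm for margin, then releasing.

Emit:
{"fn": "carry_out", "kwargs": {
  "steps": [-0.012,0,0,0,0,0,1,0,0,0,0,0,0,1,0,0,0,0,0,0,-0.3,0,0,0,0,0,0,-0.3,0,0,0,0,0,0,-0.3,0,0,0,0,0,0,-0.3,0,0,0,0,0,0,-0.3]
}}

```text
time_s: 16.27
tool_pos: [0.4714, 0.1537, 0.0711]
tool_rot: [0.041, -0.041, 0.706, -0.706]
ft_force: [-0.5, 0.2, 0.5]
grip_width: 0.0556
```

Emit:
{"fn": "carry_out", "kwargs": {
  "steps": [0,-0.15,0,0,0,0,-0.3,0,-0.3,0,0,0,0,-0.3,0,-0.4,0,0,0,0,-0.3,0,-0.4,0,0,0,0,-0.3,0,-0.4,0,0,0,0,-0.3,0,0,0,0,0,0,-0.3,0,0,0,0,0,0,-0.3]
}}

```text
time_s: 17.15
tool_pos: [0.4711, 0.1535, 0.1699]
tool_rot: [-0.041, 0.041, -0.706, 0.706]
ft_force: [0.3, 0.2, -0.6]
grip_width: 0.0556
```

```bash
python3 - <<'E'
from h import *
s=bot.read_state();print(s["time_s"],s["tool_pos"],s["grip_width"],np.round(s["ft_force"],1))
p,d,i=grab("wrist","end");q,e,j=grab("side")
for t in("small_bowl","spice_jar"):
    for r in nets.pinpoint("side",t)[:1]:print(t,np.round(r["point"],3))
k=pix(j,np.array([.5,.155,.11])).astype(int)
a=cv2.resize(q[k[1]-60:k[1]+60,k[0]-50:k[0]+50],(400,480));cv2.imwrite("pics/fin.png",cv2.resize(np.hstack([p,a])[:,:,::-1],(800,369)))
h=pix(i,np.array([.54,.162,.125])).astype(int);print("button px",h)
for x in np.arange(.40,.57,.01):
    y=.1625+(x-.545)*.116;best=[world(i,u,v,d[v,u]) for v in range(480) for u in range(200,440,2) if d[v,u]>0] if x==.40 else best
    P=np.array(best);m=(abs(P[:,0]-x)<.002)&(abs(P[:,1]-y)<.004)&(P[:,2]<.15);print(round(x,3),np.round(np.median(P[m][:,2]),4) if m.any() else "",end="; ")
E
```

```text
17.15 [0.4711304  0.15354239 0.16987871] 0.055607396762823974 [ 0.3  0.2 -0.6]
small_bowl [ 0.594 -0.11  -0.002]
spice_jar [ 0.557 -0.211 -0.   ]
button px [325 139]
0.4 0.1137; 0.41 0.1147; 0.42 0.1152; 0.43 0.1162; 0.44 0.1168; 0.45 0.1177; 0.46 0.1186; 0.47 0.1191; 0.48 0.1199; 0.49 0.1209; 0.5 0.1215; 0.51 0.1224; 0.52 0.1232; 0.53 0.124; 0.54 0.1221; 0.55 0.1278; 0.56 0.1261;
```

View pics/fin.png

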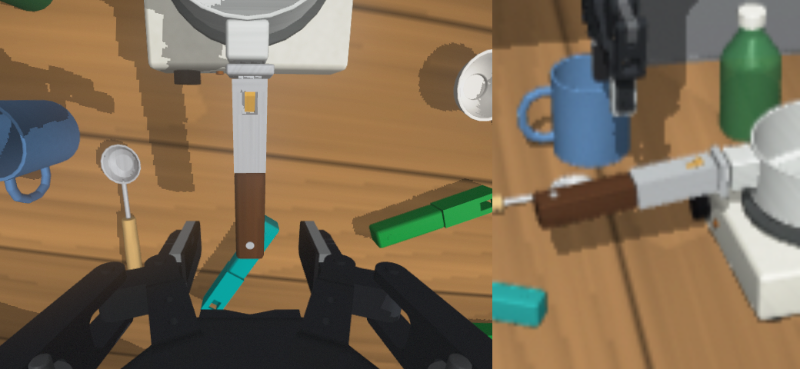

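The handle is seated against the stub. The brass button shows through the slot at wrist (250,102) and side (693,162), the handle sags a little as expected, and the gripper is clear. Handing in.

```bash
python3 -c "
from workcell import workorder
print(workorder.hand_in())"
```

```text
the job is handed in; nothing more can be done
None
```

The wood-and-steel handle is locked on the saucepan's stub, and I handed the job in at about 17 s with the gripper clear of it.

- **Fit:** The brass button stands up through the slot, its top at z≈0.128 against the stub top at 0.121, with about 1.5–2 mm left between mouth and shoulder. The highest push I read while sliding it on was 2.3 N, taken at the pauses between moves. After release the handle sags about 5°, as expected.
- **Other things:** The bowl and spice jar measured in the same places as before. The mug, spoon, bottle and green and turquoise look-alikes weren't measured again, but the arm went nowhere near touching them.
- **Disagreement and first miss:** The real fingertips sit about 38 mm behind the reported TCP instead of 8 mm ahead of it. Because of that, the first grasp closed on nothing above the handle. I saw no sign that it moved the handle, and I used the camera-measured fingertip height from then on.
- **Yaw and stub offset:** The first handle yaw, about 8° from the far cameras, was wrong. The wrist camera gave 12°, and the grasp used that. The real shoulder was about 22 mm nearer the pan than the given reading, within the stated range.

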